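Compare two centrifuge lid springs

TASK

On the lab bench three steel leaf springs from centrifuge lids are each clamped in a test jig. Compare the stiffness of the two plain, square-ended ones: press the free tip of the longer one down onto its stop, hold it there for a second and let it spring back up, then do the same with the shorter one. Leave the spring with the forked end alone.

Things in the scene. Friction and masses are not known exactly. Their poses are not given: they have to be found in the camera images.
- long_spring: The longer plain spring: level steel strip 24 mm wide, 3 thick, 120 out of its clamp, square free end. Origin at its free tip: top face, centre line, 12 mm from the end, over the stop, 57 mm above the bench; x level along the strip to the clamp, z up. Pressed there it sinks 14 mm to a fixed stop (origin 43 mm high, slope 9 deg) at about 3 N; springs back when let go.
- short_spring: The shorter plain spring: level steel strip 24 mm wide, 3 thick, 75 out of its clamp, square free end. Origin at its free tip: top face, centre line, 12 mm from the end, over the stop, 57 mm above the bench; axes as long_spring. Pressed there it sinks 10 mm to a fixed stop (origin 47 mm high, slope 11 deg) at about 7 N; springs back when let go.
- fork_spring: The third spring, to be left alone: level steel strip 40 mm wide, 3 thick, 95 out of its clamp, its last 40 split into two prongs 12 wide, 16 apart. Origin: midway between the prongs, level with their top, 12 mm from the end, 57 mm above the bench; axes as long_spring. It yields like the others.
- long_jig: Jig of the longer spring; the three jigs are alike, bolted down, in any order and yaw. Dark steel base plate 190 x 70 x 10 mm, origin centre of its underside, x from the tip to the clamp, z up. Aluminium clamp block 50 x 50 mm, its face at x = 35 mm, screws reaching 75 mm high. A rubber-capped post under the tip is the stop.
Mind the look-alikes: they are no part of the job. Leave any orange look-alike of the long_jig alone.

How it is judged:
On the way, in this order (a step that is already met when the one before it is completed fails the run):
1. the longer plain spring is pressed by its tip to within 2.5 mm of its stop and held there (gripper within 35 mm of the tip point, seen from above), the shorter one being up (height (world z) of long_spring below 0.0455 m and contact force between long_spring and anything else above 0.5 N and height (world z) of short_spring above 0.054 m and horizontal distance between the grasp point and long_spring below 0.035 m), for 0.5 s.
2. the longer spring is up again, and the shorter plain spring is pressed by its tip to within 2.5 mm of its stop and held there (gripper within 35 mm of the tip point, seen from above) (height (world z) of short_spring below 0.0495 m and contact force between short_spring and anything else above 0.5 N and height (world z) of long_spring above 0.054 m and horizontal distance between the grasp point and short_spring below 0.035 m), for 0.5 s.
At the end, for the whole second after the job is handed in: Both plain springs have been pressed and held (0.5 s or more each), the longer first, and both tips are back up to within 3 mm of their rest height of 57 mm and still (height (world z) of each of long_spring, short_spring above 0.054 m and linear speed of each of long_spring, short_spring below 0.02 m/s); the robot touches nothing.
It fails at once if the forked spring's tip is bent by more than 4 mm (distance of fork_spring from where it was at the start of the episode above 0.004 m).
It also fails if it takes over 42 s, if anything falls off the work surface, if the arm or the gripper's body presses on something with over 40 N, if the wrist force passes 120 N, or if a joint passes its speed limit or range.

ROBOT

A 6-joint arm with a two-finger parallel gripper is mounted at the origin on the work surface. World frame = base frame: x ahead of the robot, y to its left, z up, the work surface at z = 0. Lengths are in m, angles in rad, forces in N, time in s.
With the tool pointing down it reaches from about 0.375 to 0.975 m from the base axis. Payload 3.8 kg.
Tool frame: the origin (TCP) lies midway between the tips of the shut fingers; the grasp point (between the pads) lies 19 mm behind it; z points along the fingers, y is the line along which they close (so a half turn about z gives the same grasp; the last joint's range is limited). The gripper opens to 85 mm and grips with 20 to 120 N. Pads are 22 mm wide; open, the fingers measure 114 mm over their backs; the gripper's body (76 mm by 85 mm) begins 54 mm behind the grasp point. The pads swing forward as they close: fully open they stand 13 mm farther back than shut.
Start: joints at [1.239, 0.264, 1.604, -0, 1.274, -0.037], TCP at [0.196, 0.646, 0.231] pointing down, gripper open.
Joint ranges: [-2.63, 2.63], [-0.94, 2.18], [0.31, 2.57], [-1.31, 4.45], [0, 2.66], [-2.55, 2.55]. Speed limits (rad/s): [2.57, 2.57, 3.14, 3.14, 3.14, 3.14].

INTERFACE

Orientations are given as a rotation vector (axis times angle).
In Python, from workcell import bot, imaging gives the robot as it stands.
- The arm moves only by the tool step_arm, never from a script. Its argument "series" is a list of rows, each an object of numbers: "grip": the closure, from -1 (fully open) to 1 (shut); "x", "y", "z": the shift along the tool's x, y, z normalised to -1 to 1, where 1 is 500 mm; "ax", "ay", "az": the turn, a rotation vector about the tool's x, y, z normalised to -1 to 1, where 1 is 30 degrees. A call has 1 to 12 rows; each row is the pose to reach, as a shift and turn from the pose commanded when the call began, along the tool's axes at that moment; what a row does not reach only later rows make up. A row lasts 1/10 s, in which the tool goes at most 50 mm and 8.59 degrees, less where a joint would pass 70% of its speed; a pose out of reach is approached as far as the arm can. A call with a number of a shift or a turn outside -1 to 1 is refused whole. A call with a gripper value outside its range is refused whole. The fingers move at their own pace and stop on an object; "force" is the grip in N (left out, the last holds). Time passes only in rows, so rows that repeat a pose let the fingers close. It gives the time, the measured TCP pose, the force, the opening and the grip force at its end, in the units of the state.
- bot.read_state(): the state, without advancing time (a new reading comes with each control period).
- imaging.read_camera(name): name is "scene" or "top"; returns a dict with "img" (480x640x3 uint8, red, green, blue), "fx", "fy", "cx", "cy" (pixels), "R" (3x3) and "t" (3): a world point X has camera coordinates R X + t. Camera axes: x right, y down, z forward; pixel columns grow to the right and rows downward; lengths in m; the calibration is good to about 2 mm. A picture is of the moment at which its call begins. There is no depth.
- bot.finish_job(): hands the job in; it is judged then, once.
The state is a dict: "time": time; "q": joint angles; "joint_vel": joint speeds; "joint_torque": joint torques, N m; "tool_pos": TCP position; "tcp_rot": TCP orientation; "wrist_force": force on the tool from outside, world axes, zero at the start; "torque": the same for the moment, N m; "width": opening from 0.0 (shut) to 1.0 (fully open); "grip_force": force on a finger pad.
Only numpy, scipy, OpenCV 4.12 (cv2) and the standard library are available. Lean on these libraries where they do the work, as an engineer would, in place of code of your own. Each camera call takes 0.05 s, during which the arm holds its last target. There are 200 camera calls.

## Working session

There is one attempt and no reset: what is moved stays moved. The work goes in short steps, Python scripts to look and compute and a tool call to move; the robot and the scene stay as the last step left them, time stands still between calls to the robot, and variables do not carry over. Pictures are saved under pics/ and viewed, at most 10 in all, crops included, and the job is handed in when it is done.

Besides the shell and the picture viewer there is one more tool, called after "Emit:" by a JSON object that holds its "name" and its "arguments", one argument or row to a line. step_arm: Moves the arm, as the interface text tells. Scaled input: -1 to 1 covers 500 mm each way for a shift and 30 degrees each way for a turn. Its arguments: {"type":"object","properties":{"series":{"type":"array","items":{"type":"object","properties":{"grip":{"type":"number"},"x":{"type":"number","minimum":-1,"maximum":1},"y":{"type":"number","minimum":-1,"maximum":1},"z":{"type":"number","minimum":-1,"maximum":1},"ax":{"type":"number","minimum":-1,"maximum":1},"ay":{"type":"number","minimum":-1,"maximum":1},"az":{"type":"number","minimum":-1,"maximum":1}}}},"force":{"type":"number"}},"required":["series"]}

```bash
mkdir -p pics
cat > h.py <<'E'
import numpy as np, cv2, pickle
from workcell import bot, imaging
E
python3 - <<'E'
from h import *
for n in ("scene","top"):
    c=imaging.read_camera(n); pickle.dump(c,open(n+".pkl","wb"))
    cv2.imwrite(f"pics/{n}.png",c["img"][:,:,::-1])
    print(n,c["fx"],c["cx"],c["cy"],np.round(c["R"],3).tolist(),np.round(c["t"],3), np.round(-c["R"].T@c["t"],3))
s=bot.read_state();print(s)
E
```

```text
scene 573.7500709387009 326.2772533968497 245.02219792162887 [[0.229, 0.973, -0.007], [0.838, -0.201, -0.507], [-0.495, 0.11, -0.862]] [-0.098 -0.374  1.433] [ 1.046 -0.138  1.044]
top 496.9984284260157 324.05368867326797 241.63400754748614 [[0.016, -1.0, 0.014], [-0.985, -0.019, -0.174], [0.174, -0.011, -0.985]] [-0.027  0.494  0.927] [ 0.325 -0.008  0.999]
{'time': 0.1, 'q': array([ 1.23910820e+00,  2.64679680e-01,  1.60527211e+00,  4.44810442e-05,
        1.27372283e+00, -3.69183237e-02]), 'joint_vel': array([ 0.00083823,  0.00025883, -0.0027776 , -0.00111403,  0.00107592,
       -0.00038967]), 'joint_torque': array([ 2.68878794e-04, -5.16711903e+01, -3.68587303e+01,  6.26492010e-05,
        6.40660117e-03,  3.97393410e-05]), 'tool_pos': array([0.19587722, 0.64523946, 0.23006656]), 'tcp_rot': array([-0.46130671, -3.10710967,  0.00320229]), 'wrist_force': array([0.49309133, 0.34595   , 0.61870507]), 'torque': array([ 0.02315043, -0.00562651, -0.04722348]), 'grip_force': 0.0, 'width': 1.0012975906559964}
```

View pics/scene.png

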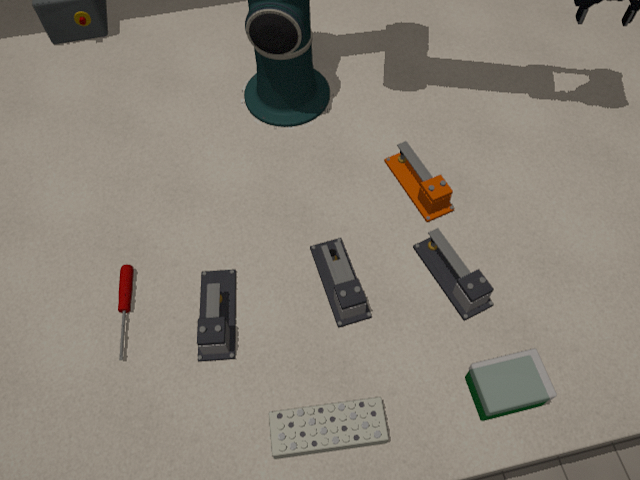

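View pics/top.png

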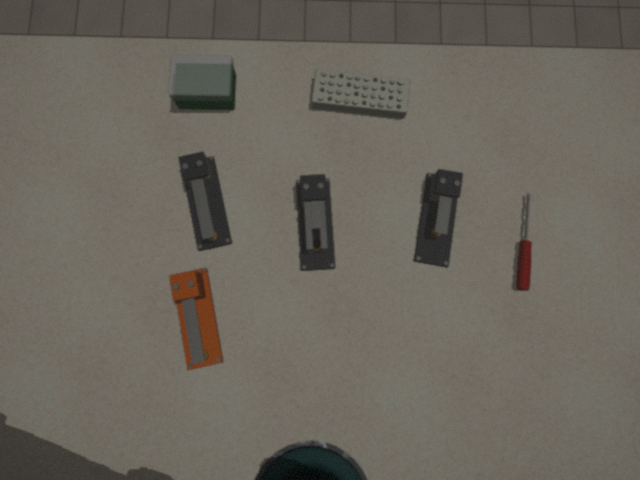

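Four jigs are visible, with pixels given as scene / top:
- Dark jig at (453,272) / (205,200): long plain strip, so this is long_spring.
- Dark jig at (340,280) / (316,222): slotted end, so this is the fork.
- Dark jig at (217,315) / (440,215): short plain strip, so this is short_spring.
- Orange jig at (420,180) / (196,320): the look-alike, to be left alone.

I'll confirm with enlarged crops.

Run:
```python
from h import *
t=[]
for n,u,v in (("scene",410,220),("top",168,185),("scene",180,262),("top",400,180)):
    im=pickle.load(open(n+".pkl","rb"))["img"][v:v+60,u:u+80,::-1]
    im=cv2.resize(im,(400,300),interpolation=cv2.INTER_CUBIC)
    im=cv2.convertScaleAbs(im,alpha=1.4)
    for k in range(0,80,10): cv2.putText(im,str(u+k),(k*5,8),0,.3,(0,255,255));cv2.line(im,(k*5,8),(k*5,14),(0,255,255))
    for k in range(0,60,10): cv2.putText(im,str(v+k),(0,k*5+4),0,.3,(0,255,0));cv2.line(im,(22,k*5),(28,k*5),(0,255,0))
    t.append(im)
cv2.imwrite("pics/crop.png",np.vstack([np.hstack(t[:2]),np.hstack(t[2:])]))
```

```text
(no output)
```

View pics/crop.png

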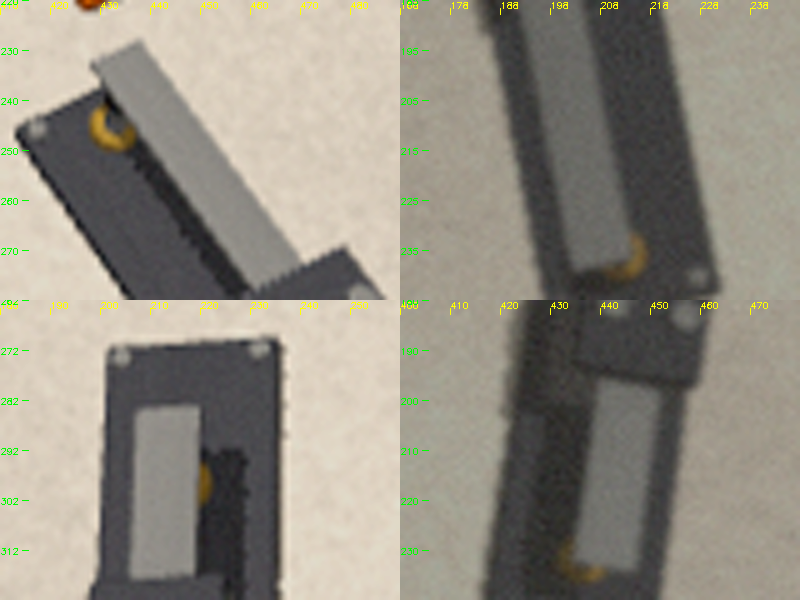

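The crops confirm both: a plain square-ended long strip, with its end at scene (433.2,230.8) / top (208.5,238.0), and a plain square-ended short strip, with its end at scene (213.6,283.2) / top (441.1,233.4). Next I triangulate.

Run:
```python
from h import *
from scipy.spatial.transform import Rotation as Ro
S=pickle.load(open("scene.pkl","rb"));T=pickle.load(open("top.pkl","rb"))
P=lambda c:np.array([[c["fx"],0,c["cx"]],[0,c["fy"],c["cy"]],[0,0,1]])@np.c_[c["R"],c["t"]]
def tri(a,b):
    X=cv2.triangulatePoints(P(S),P(T),np.array(a,float).reshape(2,1),np.array(b,float).reshape(2,1)).ravel();return X[:3]/X[3]
def pl(c,p,z=.057):
    d=c["R"].T@np.linalg.solve(P(c)@np.r_[np.c_[np.eye(3)],np.zeros((1,3))] @ c["R"].T if 0 else np.array([[c["fx"],0,c["cx"]],[0,c["fy"],c["cy"]],[0,0,1]]),[*p,1]);o=-c["R"].T@c["t"];return o+d*(z-o[2])/d[2]
s=bot.read_state();p=s["tool_pos"];R=Ro.from_rotvec(s["tcp_rot"]).as_matrix()
print(R.round(3).tolist())
for n,a,b,ac,bc in (("long",(433.2,230.8),(208.5,238),(465.3,275),(190,185)),("short",(213.6,283.2),(441.1,233.4),(212.5,317.3),(445.8,196.4))):
    e=tri(a,b);print(n,"end tri",e.round(4),"planes",pl(S,a).round(4),pl(T,b).round(4))
    for c,q,qe in((S,ac,a),(T,bc,b)):
        d=pl(c,q)-pl(c,qe);print("  dir deg",np.degrees(np.arctan2(d[1],d[0])).round(1),"len",np.linalg.norm(d).round(4))
    d=pl(S,ac)-pl(S,a);d/=np.linalg.norm(d)
    o=(pl(S,a)+pl(T,b))/2+.012*d
    print("  tip",o.round(4),"radius",np.hypot(*o[:2]).round(3),"shift in tool axes at z=.10",(R.T@(np.r_[o[:2],.10]-p)/.5).round(4))
```

```text
[[-0.957, 0.291, -0.001], [0.291, 0.957, -0.002], [0.0, -0.002, -1.0]]
long end tri [0.4956 0.2061 0.0553] planes [0.4966 0.2065 0.057 ] [0.495  0.2045 0.057 ]
  dir deg 14.2 len 0.1137
  dir deg 21.9 len 0.1129
  tip [0.5074 0.2085 0.057 ] radius 0.549 shift in tool axes at z=.10 [-0.85   -0.6543  0.2614]
short end tri [ 0.5123 -0.2424  0.0596] planes [ 0.5111 -0.2418  0.057 ] [ 0.5126 -0.2441  0.057 ]
  dir deg -9.2 len 0.0711
  dir deg -8.5 len 0.0751
  tip [ 0.5237 -0.2449  0.057 ] radius 0.578 shift in tool axes at z=.10 [-1.1446 -1.5125  0.2631]
```

Triangulated heights are 55 and 60 mm against the stated 57 mm, and the lengths are about right. I'll go above the long tip with the fingers shut.

Emit:
{"name": "step_arm", "arguments": {
  "series": [
    {"x": -0.85,"y": -0.654,"z": 0.15,"grip": 1},
    {"x": -0.85,"y": -0.654,"z": 0.15,"grip": 1},
    {"x": -0.85,"y": -0.654,"z": 0.15,"grip": 1},
    {"x": -0.85,"y": -0.654,"z": 0.15,"grip": 1},
    {"x": -0.85,"y": -0.654,"z": 0.15,"grip": 1},
    {"x": -0.85,"y": -0.654,"z": 0.15,"grip": 1},
    {"x": -0.85,"y": -0.654,"z": 0.15,"grip": 1},
    {"x": -0.85,"y": -0.654,"z": 0.15,"grip": 1},
    {"x": -0.85,"y": -0.654,"z": 0.15,"grip": 1},
    {"x": -0.85,"y": -0.654,"z": 0.15,"grip": 1},
    {"x": -0.85,"y": -0.654,"z": 0.25,"grip": 1},
    {"x": -0.85,"y": -0.654,"z": 0.29,"grip": 1}
  ]
}}

```text
validation failed for argument at $.se...
```

Emit:
{"name": "step_arm", "arguments": {
  "series": [
    {"x": -0.85,"y": -0.654,"z": 0.15,"ax": 0.0,"ay": 0.0,"az": 0.0,"grip": 1.0}
  ],
  "force": 30
}}

```text
time: 0.2
tool_pos: [0.2227, 0.609, 0.2244]
tcp_rot: [-0.454, -3.107, -0.005]
wrist_force: [1.6, 0.2, 0.0]
width: 0.859
grip_force: 0.0
```

Emit:
{"name": "step_arm", "arguments": {
  "series": [
    {"x": -0.771,"y": -0.594,"z": 0.136,"ax": 0.0,"ay": 0.0,"az": 0.0,"grip": 1.0},
    {"x": -0.771,"y": -0.594,"z": 0.136,"ax": 0.0,"ay": 0.0,"az": 0.0,"grip": 1.0},
    {"x": -0.771,"y": -0.594,"z": 0.136,"ax": 0.0,"ay": 0.0,"az": 0.0,"grip": 1.0},
    {"x": -0.771,"y": -0.594,"z": 0.136,"ax": 0.0,"ay": 0.0,"az": 0.0,"grip": 1.0},
    {"x": -0.771,"y": -0.594,"z": 0.136,"ax": 0.0,"ay": 0.0,"az": 0.0,"grip": 1.0},
    {"x": -0.771,"y": -0.594,"z": 0.136,"ax": 0.0,"ay": 0.0,"az": 0.0,"grip": 1.0},
    {"x": -0.771,"y": -0.594,"z": 0.136,"ax": 0.0,"ay": 0.0,"az": 0.0,"grip": 1.0},
    {"x": -0.771,"y": -0.594,"z": 0.136,"ax": 0.0,"ay": 0.0,"az": 0.0,"grip": 1.0},
    {"x": -0.771,"y": -0.594,"z": 0.136,"ax": 0.0,"ay": 0.0,"az": 0.0,"grip": 1.0},
    {"x": -0.771,"y": -0.594,"z": 0.136,"ax": 0.0,"ay": 0.0,"az": 0.0,"grip": 1.0},
    {"x": -0.771,"y": -0.594,"z": 0.25,"ax": 0.0,"ay": 0.0,"az": 0.0,"grip": 1.0},
    {"x": -0.771,"y": -0.594,"z": 0.25,"ax": 0.0,"ay": 0.0,"az": 0.0,"grip": 1.0}
  ]
}}

```text
time: 1.4
tool_pos: [0.5039, 0.2064, 0.094]
tcp_rot: [-0.465, -3.098, 0.007]
wrist_force: [-1.5, -0.3, -1.0]
width: -0.002
grip_force: 0.0
```

Run:
```python
from h import *
from scipy.spatial.transform import Rotation as Ro
s=bot.read_state();p=s["tool_pos"];R=Ro.from_rotvec(s["tcp_rot"]).as_matrix()
print(p.round(4),s["wrist_force"].round(2),s["width"],R.round(3).tolist())
for o in ((.5074,.2085),(.5237,-.2449)): print((R.T@(np.r_[o,.042]-p)/.5).round(4))
t=[]
for n,u,v in (("scene",393,190),("top",165,185)):
    c=imaging.read_camera(n);pt=c["R"]@p+c["t"];print(n,c["fx"]*pt[0]/pt[2]+c["cx"],c["fy"]*pt[1]/pt[2]+c["cy"])
    t.append(cv2.resize(c["img"][v:v+80,u:u+80,::-1],(400,400),interpolation=cv2.INTER_CUBIC))
cv2.imwrite("pics/c2.png",cv2.convertScaleAbs(np.hstack(t),alpha=1.3))
```

```text
[0.5039 0.2064 0.094 ] [-1.55 -0.27 -0.95] -0.0019531123619904748 [[-0.956, 0.293, -0.009], [0.293, 0.956, -0.003], [0.008, -0.006, -1.0]]
[-0.0064  0.0067  0.1039]
[-0.3036 -0.8506  0.1066]
scene 437.2159244210197 223.9143339030478
top 203.44819073327227 229.66607415204507
```

View pics/c2.png

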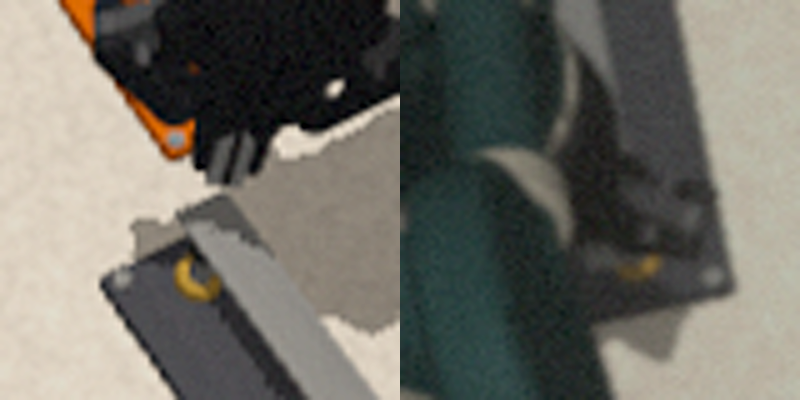

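The shut fingertips are at crop (230,180), i.e. scene (439,226), which matches the projection and puts them over the long tip. I'll lower part-way and check.

Emit:
{"name": "step_arm", "arguments": {
  "series": [
    {"x": 0.0,"y": 0.0,"z": 0.04,"ax": 0.0,"ay": 0.0,"az": 0.0,"grip": 1.0},
    {"x": 0.0,"y": 0.0,"z": 0.06,"ax": 0.0,"ay": 0.0,"az": 0.0,"grip": 1.0},
    {"x": 0.0,"y": 0.0,"z": 0.08,"ax": 0.0,"ay": 0.0,"az": 0.0,"grip": 1.0},
    {"x": 0.0,"y": 0.0,"z": 0.09,"ax": 0.0,"ay": 0.0,"az": 0.0,"grip": 1.0},
    {"x": 0.0,"y": 0.0,"z": 0.09,"ax": 0.0,"ay": 0.0,"az": 0.0,"grip": 1.0},
    {"x": 0.0,"y": 0.0,"z": 0.09,"ax": 0.0,"ay": 0.0,"az": 0.0,"grip": 1.0}
  ]
}}

```text
time: 2.1
tool_pos: [0.5076, 0.2097, 0.0549]
tcp_rot: [0.461, 3.107, 0.0]
wrist_force: [-0.3, -0.1, 0.4]
width: -0.001
grip_force: 0.3
```

Emit:
{"name": "step_arm", "arguments": {
  "series": [
    {"x": 0.0,"y": 0.0,"z": 0.008,"ax": 0.0,"ay": 0.0,"az": 0.0,"grip": 1.0},
    {"x": 0.0,"y": 0.0,"z": 0.016,"ax": 0.0,"ay": 0.0,"az": 0.0,"grip": 1.0},
    {"x": 0.0,"y": 0.0,"z": 0.02,"ax": 0.0,"ay": 0.0,"az": 0.0,"grip": 1.0},
    {"x": 0.0,"y": 0.0,"z": 0.02,"ax": 0.0,"ay": 0.0,"az": 0.0,"grip": 1.0},
    {"x": 0.0,"y": 0.0,"z": 0.02,"ax": 0.0,"ay": 0.0,"az": 0.0,"grip": 1.0}
  ]
}}

```text
time: 2.6
tool_pos: [0.5085, 0.2097, 0.0449]
tcp_rot: [0.461, 3.106, 0.001]
wrist_force: [1.5, 1.3, 3.1]
width: 0.002
grip_force: 1.5
```

Emit:
{"name": "step_arm", "arguments": {
  "series": [
    {"x": 0.0,"y": 0.0,"z": 0.003,"ax": 0.0,"ay": 0.0,"az": 0.0,"grip": 1.0},
    {"x": 0.0,"y": 0.0,"z": 0.003,"ax": 0.0,"ay": 0.0,"az": 0.0,"grip": 1.0},
    {"x": 0.0,"y": 0.0,"z": 0.003,"ax": 0.0,"ay": 0.0,"az": 0.0,"grip": 1.0},
    {"x": 0.0,"y": 0.0,"z": 0.003,"ax": 0.0,"ay": 0.0,"az": 0.0,"grip": 1.0}
  ]
}}

```text
time: 3.0
tool_pos: [0.5087, 0.2098, 0.0441]
tcp_rot: [0.461, 3.105, 0.002]
wrist_force: [1.7, -0.1, 7.2]
width: -0.004
grip_force: 3.6
```

The force has passed 3 N and is rising steeply, so the spring is on its stop. I'll hold it there.

Emit:
{"name": "step_arm", "arguments": {
  "series": [
    {"x": 0.0,"y": 0.0,"z": 0.001,"ax": 0.0,"ay": 0.0,"az": 0.0,"grip": 1.0},
    {"x": 0.0,"y": 0.0,"z": 0.001,"ax": 0.0,"ay": 0.0,"az": 0.0,"grip": 1.0},
    {"x": 0.0,"y": 0.0,"z": 0.001,"ax": 0.0,"ay": 0.0,"az": 0.0,"grip": 1.0},
    {"x": 0.0,"y": 0.0,"z": 0.001,"ax": 0.0,"ay": 0.0,"az": 0.0,"grip": 1.0},
    {"x": 0.0,"y": 0.0,"z": 0.001,"ax": 0.0,"ay": 0.0,"az": 0.0,"grip": 1.0},
    {"x": 0.0,"y": 0.0,"z": 0.001,"ax": 0.0,"ay": 0.0,"az": 0.0,"grip": 1.0},
    {"x": 0.0,"y": 0.0,"z": 0.001,"ax": 0.0,"ay": 0.0,"az": 0.0,"grip": 1.0},
    {"x": 0.0,"y": 0.0,"z": 0.001,"ax": 0.0,"ay": 0.0,"az": 0.0,"grip": 1.0},
    {"x": 0.0,"y": 0.0,"z": 0.001,"ax": 0.0,"ay": 0.0,"az": 0.0,"grip": 1.0},
    {"x": 0.0,"y": 0.0,"z": 0.001,"ax": 0.0,"ay": 0.0,"az": 0.0,"grip": 1.0}
  ]
}}

```text
time: 4.0
tool_pos: [0.5087, 0.2098, 0.044]
tcp_rot: [0.461, 3.105, 0.002]
wrist_force: [0.7, -0.2, 9.8]
width: 0.001
grip_force: 5.0
```

Run:
```python
from h import *
s=bot.read_state();print(s["tool_pos"].round(4),s["wrist_force"].round(2))
c=imaging.read_camera("scene");cv2.imwrite("pics/c3.png",cv2.convertScaleAbs(cv2.resize(c["img"][190:280,400:500,::-1],(600,540),interpolation=cv2.INTER_CUBIC),alpha=1.4))
```

```text
[0.5087 0.2098 0.044 ] [ 0.7  -0.15  9.84]
```

View pics/c3.png

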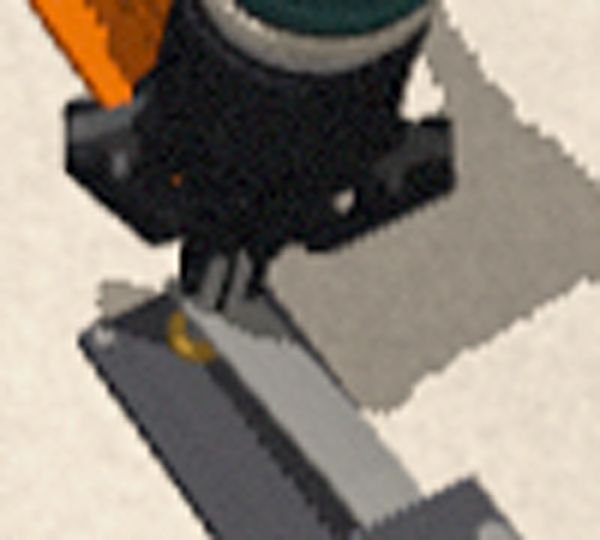

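The shut fingers press the strip end at crop (225,300), over the stop. The reading is a steady 9.8 N with the TCP stationary, held for over 1 s. Now I lift and move over to the short spring.

Emit:
{"name": "step_arm", "arguments": {
  "series": [
    {"x": 0.0,"y": 0.0,"z": -0.02,"ax": 0.0,"ay": 0.0,"az": 0.0,"grip": 1.0},
    {"x": 0.0,"y": 0.0,"z": -0.04,"ax": 0.0,"ay": 0.0,"az": 0.0,"grip": 1.0},
    {"x": 0.0,"y": 0.0,"z": -0.14,"ax": 0.0,"ay": 0.0,"az": 0.0,"grip": 1.0},
    {"x": 0.0,"y": 0.0,"z": -0.22,"ax": 0.0,"ay": 0.0,"az": 0.0,"grip": 1.0},
    {"x": 0.0,"y": 0.0,"z": -0.22,"ax": 0.0,"ay": 0.0,"az": 0.0,"grip": 1.0}
  ]
}}

```text
time: 4.55
tool_pos: [0.5114, 0.2108, 0.1593]
tcp_rot: [0.46, 3.098, 0.008]
wrist_force: [0.8, -0.2, 0.6]
width: -0.002
grip_force: 0.0
```

Emit:
{"name": "step_arm", "arguments": {
  "series": [
    {"x": -0.293,"y": -0.861,"z": 0.0,"ax": 0.0,"ay": 0.0,"az": 0.0,"grip": 1.0},
    {"x": -0.293,"y": -0.861,"z": 0.0,"ax": 0.0,"ay": 0.0,"az": 0.0,"grip": 1.0},
    {"x": -0.293,"y": -0.861,"z": 0.0,"ax": 0.0,"ay": 0.0,"az": 0.0,"grip": 1.0},
    {"x": -0.293,"y": -0.861,"z": 0.0,"ax": 0.0,"ay": 0.0,"az": 0.0,"grip": 1.0},
    {"x": -0.293,"y": -0.861,"z": 0.0,"ax": 0.0,"ay": 0.0,"az": 0.0,"grip": 1.0},
    {"x": -0.293,"y": -0.861,"z": 0.0,"ax": 0.0,"ay": 0.0,"az": 0.0,"grip": 1.0},
    {"x": -0.293,"y": -0.861,"z": 0.0,"ax": 0.0,"ay": 0.0,"az": 0.0,"grip": 1.0},
    {"x": -0.293,"y": -0.861,"z": 0.0,"ax": 0.0,"ay": 0.0,"az": 0.0,"grip": 1.0},
    {"x": -0.293,"y": -0.861,"z": 0.0,"ax": 0.0,"ay": 0.0,"az": 0.0,"grip": 1.0},
    {"x": -0.293,"y": -0.861,"z": 0.0,"ax": 0.0,"ay": 0.0,"az": 0.0,"grip": 1.0},
    {"x": -0.293,"y": -0.861,"z": 0.0,"ax": 0.0,"ay": 0.0,"az": 0.0,"grip": 1.0},
    {"x": -0.293,"y": -0.861,"z": 0.0,"ax": 0.0,"ay": 0.0,"az": 0.0,"grip": 1.0}
  ]
}}

```text
time: 5.75
tool_pos: [0.5217, -0.2439, 0.1515]
tcp_rot: [-0.461, -3.105, -0.002]
wrist_force: [0.1, -0.2, 0.0]
width: -0.001
grip_force: 0.0
```

Emit:
{"name": "step_arm", "arguments": {
  "series": [
    {"x": 0.0,"y": 0.0,"z": 0.08,"ax": 0.0,"ay": 0.0,"az": 0.0,"grip": 1.0},
    {"x": 0.0,"y": 0.0,"z": 0.14,"ax": 0.0,"ay": 0.0,"az": 0.0,"grip": 1.0},
    {"x": 0.0,"y": 0.0,"z": 0.17,"ax": 0.0,"ay": 0.0,"az": 0.0,"grip": 1.0},
    {"x": 0.0,"y": 0.0,"z": 0.185,"ax": 0.0,"ay": 0.0,"az": 0.0,"grip": 1.0},
    {"x": 0.0,"y": 0.0,"z": 0.185,"ax": 0.0,"ay": 0.0,"az": 0.0,"grip": 1.0},
    {"x": 0.0,"y": 0.0,"z": 0.185,"ax": 0.0,"ay": 0.0,"az": 0.0,"grip": 1.0}
  ]
}}

```text
time: 6.35
tool_pos: [0.5237, -0.2451, 0.0612]
tcp_rot: [0.46, 3.106, -0.001]
wrist_force: [-0.0, 0.7, 0.5]
width: 0.002
grip_force: 0.0
```

Run:
```python
from h import *
s=bot.read_state();print(s["tool_pos"].round(4),s["wrist_force"].round(2),s["q"].round(2))
c=imaging.read_camera("scene");i=c["img"][:,:,::-1]
cv2.imwrite("pics/c4.png",cv2.convertScaleAbs(np.hstack([cv2.resize(i[k:k+80,u:u+80],(400,400),interpolation=cv2.INTER_CUBIC) for u,k in((175,245),(410,215))]),alpha=1.4))
```

```text
[ 0.5237 -0.2451  0.0612] [-0.02  0.66  0.46] [-0.48  0.24  1.97  0.    0.93 -1.76]
```

View pics/c4.png

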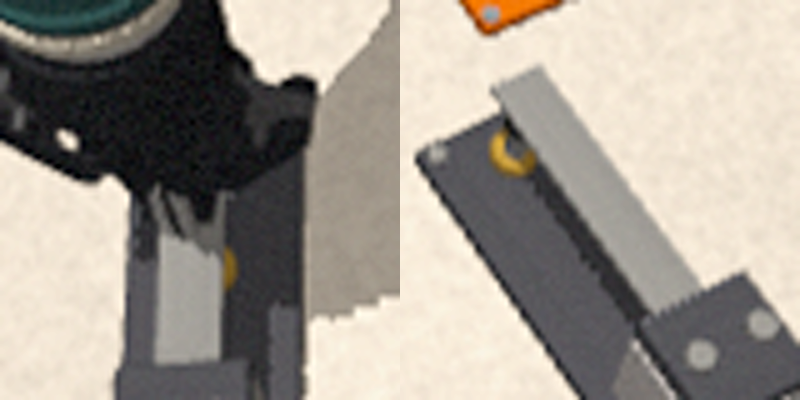

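The fingertips are over the short tip at crop (185,235), and the long spring is back up. Now I press: 61 to about 48.5 mm first, then creep.

Emit:
{"name": "step_arm", "arguments": {
  "series": [
    {"x": 0.0,"y": 0.0,"z": 0.01,"ax": 0.0,"ay": 0.0,"az": 0.0,"grip": 1.0},
    {"x": 0.0,"y": 0.0,"z": 0.018,"ax": 0.0,"ay": 0.0,"az": 0.0,"grip": 1.0},
    {"x": 0.0,"y": 0.0,"z": 0.025,"ax": 0.0,"ay": 0.0,"az": 0.0,"grip": 1.0},
    {"x": 0.0,"y": 0.0,"z": 0.025,"ax": 0.0,"ay": 0.0,"az": 0.0,"grip": 1.0},
    {"x": 0.0,"y": 0.0,"z": 0.025,"ax": 0.0,"ay": 0.0,"az": 0.0,"grip": 1.0}
  ]
}}

```text
time: 6.9
tool_pos: [0.5248, -0.2461, 0.0493]
tcp_rot: [0.461, 3.103, -0.002]
wrist_force: [1.0, 0.7, 7.3]
width: 0.0
grip_force: 3.4
```

Emit:
{"name": "step_arm", "arguments": {
  "series": [
    {"x": 0.0,"y": 0.0,"z": 0.003,"ax": 0.0,"ay": 0.0,"az": 0.0,"grip": 1.0},
    {"x": 0.0,"y": 0.0,"z": 0.004,"ax": 0.0,"ay": 0.0,"az": 0.0,"grip": 1.0},
    {"x": 0.0,"y": 0.0,"z": 0.004,"ax": 0.0,"ay": 0.0,"az": 0.0,"grip": 1.0},
    {"x": 0.0,"y": 0.0,"z": 0.004,"ax": 0.0,"ay": 0.0,"az": 0.0,"grip": 1.0}
  ]
}}

```text
time: 7.3
tool_pos: [0.525, -0.2462, 0.0481]
tcp_rot: [0.461, 3.102, -0.002]
wrist_force: [-0.1, 1.3, 9.9]
width: -0.0
grip_force: 5.2
```

Emit:
{"name": "step_arm", "arguments": {
  "series": [
    {"x": 0.0,"y": 0.0,"z": 0.002,"ax": 0.0,"ay": 0.0,"az": 0.0,"grip": 1.0},
    {"x": 0.0,"y": 0.0,"z": 0.002,"ax": 0.0,"ay": 0.0,"az": 0.0,"grip": 1.0},
    {"x": 0.0,"y": 0.0,"z": 0.002,"ax": 0.0,"ay": 0.0,"az": 0.0,"grip": 1.0},
    {"x": 0.0,"y": 0.0,"z": 0.002,"ax": 0.0,"ay": 0.0,"az": 0.0,"grip": 1.0},
    {"x": 0.0,"y": 0.0,"z": 0.002,"ax": 0.0,"ay": 0.0,"az": 0.0,"grip": 1.0},
    {"x": 0.0,"y": 0.0,"z": 0.002,"ax": 0.0,"ay": 0.0,"az": 0.0,"grip": 1.0},
    {"x": 0.0,"y": 0.0,"z": 0.002,"ax": 0.0,"ay": 0.0,"az": 0.0,"grip": 1.0},
    {"x": 0.0,"y": 0.0,"z": 0.002,"ax": 0.0,"ay": 0.0,"az": 0.0,"grip": 1.0},
    {"x": 0.0,"y": 0.0,"z": 0.002,"ax": 0.0,"ay": 0.0,"az": 0.0,"grip": 1.0},
    {"x": 0.0,"y": 0.0,"z": 0.002,"ax": 0.0,"ay": 0.0,"az": 0.0,"grip": 1.0},
    {"x": 0.0,"y": 0.0,"z": 0.002,"ax": 0.0,"ay": 0.0,"az": 0.0,"grip": 1.0},
    {"x": 0.0,"y": 0.0,"z": 0.002,"ax": 0.0,"ay": 0.0,"az": 0.0,"grip": 1.0}
  ]
}}

```text
time: 8.5
tool_pos: [0.525, -0.2462, 0.0479]
tcp_rot: [0.461, 3.102, -0.002]
wrist_force: [-3.1, 2.7, 16.0]
width: -0.001
grip_force: 8.0
```

The TCP is stationary at 47.9 mm with the force at 16 N, so the spring is on its stop and has been held for 1.2 s. I'll release and lift.

Emit:
{"name": "step_arm", "arguments": {
  "series": [
    {"x": 0.0,"y": 0.0,"z": -0.02,"ax": 0.0,"ay": 0.0,"az": 0.0,"grip": 1.0},
    {"x": 0.0,"y": 0.0,"z": -0.04,"ax": 0.0,"ay": 0.0,"az": 0.0,"grip": 1.0},
    {"x": 0.0,"y": 0.0,"z": -0.12,"ax": 0.0,"ay": 0.0,"az": 0.0,"grip": 1.0},
    {"x": 0.0,"y": 0.0,"z": -0.2,"ax": 0.0,"ay": 0.0,"az": 0.0,"grip": 1.0},
    {"x": 0.0,"y": 0.0,"z": -0.22,"ax": 0.0,"ay": 0.0,"az": 0.0,"grip": 1.0},
    {"x": 0.0,"y": 0.0,"z": -0.22,"ax": 0.0,"ay": 0.0,"az": 0.0,"grip": 1.0},
    {"x": 0.0,"y": 0.0,"z": -0.22,"ax": 0.0,"ay": 0.0,"az": 0.0,"grip": 1.0},
    {"x": 0.0,"y": 0.0,"z": -0.22,"ax": 0.0,"ay": 0.0,"az": 0.0,"grip": 1.0},
    {"x": 0.0,"y": 0.0,"z": -0.22,"ax": 0.0,"ay": 0.0,"az": 0.0,"grip": 1.0},
    {"x": 0.0,"y": 0.0,"z": -0.22,"ax": 0.0,"ay": 0.0,"az": 0.0,"grip": 1.0}
  ]
}}

```text
time: 9.5
tool_pos: [0.5217, -0.2447, 0.1528]
tcp_rot: [-0.461, -3.105, -0.001]
wrist_force: [0.6, 0.7, 0.5]
width: 0.002
grip_force: 0.0
```

Run:
```python
from h import *
c=imaging.read_camera("scene");cv2.imwrite("pics/c5.png",c["img"][200:380,100:500,::-1])
```

```text
(no output)
```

View pics/c5.png

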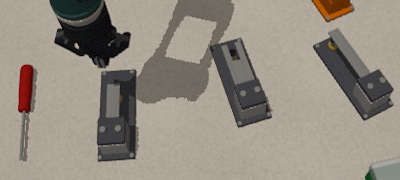

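The springs are up, with the short one's end at crop (113,83) and the long one's at (333,31). The gripper is clear, so I hand the job in.

```bash
python3 -c "
from h import *
print(bot.finish_job())"
```

```text
the job is handed in; nothing more can be done
None
```

I pressed the long spring and then the short spring onto their stops, held each for at least 1 s and let both spring back up; the fork and orange jigs were left alone, and the job is handed in (no verdict was returned).

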